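Start up the router bench: supply, extraction, router

ROBOT

A 7-joint arm with a two-finger parallel gripper is mounted at the origin on the work surface. World frame = base frame: x ahead of the robot, y to its left, z up, the work surface at z = 0. Lengths are in m, angles in degrees, forces in N, time in s.
With the tool pointing down it reaches from about 0.425 to 0.875 m from the base axis. Payload 4.7 kg.
Tool frame: the origin (TCP) lies at the very end of the fingers, on their centre line; the grasp point (between the pads) lies 19 mm behind it (pinch_z is the distance from the TCP to the grasp point, in m); z points along the fingers, y is the direction in which the jaws open and shut (so a half turn about z gives the same grasp; the last joint's range is limited). The gripper opens to 87 mm and grips with 3 to 60 N. Pads are 19 mm wide; open, the fingers measure 117 mm over their backs; the gripper's body (75 mm by 190 mm) begins 51 mm behind the grasp point.
Start: joints at [70.766, 18.392, -4.016, 83.108, 1.295, 78.541, -3.26], TCP at [0.223, -0.611, 0.202] pointing down, gripper open.
Joint ranges: [-163.93, 163.93], [-17.29, 119.83], [-79.2, 71.16], [3.27, 140.29], [-89.18, 269.18], [5.43, 117.66], [-154.24, 154.24]. Speed limits (degrees/s): [147.25, 147.25, 180, 180, 180, 180, 180].

INTERFACE

Orientations are given as [roll, pitch, yaw] about the fixed x, y, z axes, in that order (R = Rz(yaw) Ry(pitch) Rx(roll)).
In Python, from cell import get_obs, read_camera, camera_params, sign_off, pinch_z gives the robot as it stands.
- The arm moves only by the shell command python3 -m handwheel 'ROWS' [FORCE]. ROWS is JSON, a list of rows, each a list of 5 numbers: the finger opening in m, from 0 to 0.087, then the shift along the tool's x, y, z in m, then the turn about the tool's z in rad. In form: [[jaw, tx, ty, tz, twist], ...]. A call has 1 to 20 rows; each row is the pose to reach, as a shift and turn from the pose commanded when the call began, along the tool's axes at that moment; what a row does not reach only later rows make up. A row lasts 1/10 s, in which the tool goes at most 50 mm and 8.59 degrees, less where a joint would pass 70% of its speed; a pose out of reach is approached as far as the arm can. A call with a gripper value outside its range is refused whole. The fingers move at their own pace and stop on an object; FORCE is the grip in N (left out, the last holds). Time passes only in rows, so rows that repeat a pose let the fingers close. It gives the time, the measured TCP pose, the force and the opening at its end, in the units of the state.
- get_obs(): the state, without advancing time (a new reading comes with each control period).
- read_camera(name): name is "scene" or "top"; returns the picture (420x560x3 uint8, blue, green, red); there is no depth.
- camera_params(name): a dict with "camera_matrix" (3x3 intrinsics, pixels), "R" (3x3) and "t" (3): a world point X has camera coordinates R X + t. Camera axes: x right, y down, z forward; pixel columns grow to the right and rows downward; lengths in m; the calibration is good to about 2 mm. A picture is of the moment at which its call begins. camera_params takes no time and is no camera call.
- sign_off(): hands the job in, once; it reports no verdict.
The state is a dict: "time_s": time; "qpos": joint angles; "joint_velocities": joint speeds; "effort": joint torques, N m; "tool_pos": TCP position; "tool_rot": TCP orientation; "force": force on the tool from outside, world axes, zero at the start; "wrist_torque": the same for the moment, N m; "grip_width": finger opening in m.
Only numpy, scipy, OpenCV 4.12 (cv2) and the standard library are available. Lean on these libraries where they do the work, as an engineer would, in place of code of your own. Each camera call takes 0.05 s, during which the arm holds its last target.

TASK

Start up the router bench in the safe order: press the wide red rocker on the steel switch box fully over to on, then press the white rocker of the dust extractor's small black wireless switch fully over to on, and only then press the green start button on the grey starter box all the way in and let it spring back. The wireless switch is only to be pressed where it lies, not picked up or pushed away. Do not press the red stop mushroom, and leave the sanding block, the straightedge and the two coasters where they are.

Things in the scene. Friction and masses are not known exactly. Their poses are not given: they have to be found in the camera images.
- supply: Bench supply switch: steel box 92 x 92 mm, 42 mm high, screwed to the bench (cannot move), face up, with a wide red V-shaped rocker (60 x 42 mm) in the middle. Origin: centre of its underside. x points from the rocker's on end to its off end, so the on end is the box's -x side, towards the robot's side; y along the pivot line; z up.
- supply_rocker (a joint): Angle of the red supply rocker: 0 = off, 0.30 rad = fully on, against its stop. Firm action, about 0.12 N m all the way (some 6 N at the pressing point); it has no spring and stays where it is left, so it must be pressed right home.
- supply_rocker_press (a point): Pressing point on the red supply rocker: upper face of its on end, 21.6 mm from the pivot line, by a small white bar. It rides on the rocker. While off, the on end slopes up (0.30 rad) and the point is 53.4 mm above the bench; fully on, the on end lies level, its face 47 mm above the bench. While off, its axes are those of the switch box (y along the pivot line, z up).
- remote_center (a point): Middle of the dust extractor's wireless switch: black plastic housing 96 x 64 mm, 22 mm high on four rubber feet, about 0.13 kg, lying loose and face up on the bench, turned any way round; this point is 12 mm above the bench. x along its long side from the rocker's on end to its off end, z up.
- extractor_rocker (a joint): Angle of the white rocker of the dust extractor's wireless switch: 0 = off, 0.30 rad = fully on, against its stop. Lighter, about 0.08 N m (some 4 N at the pressing point); no spring, stays where it is left, so it must be pressed right home.
- extractor_rocker_press (a point): Pressing point on the white V-shaped rocker (56 x 36 mm) of the wireless switch: upper face of its on end, 20.2 mm from the pivot line, by a small green bar. While off, the on end slopes up and the point is 33 mm above the bench; fully on, the on end lies level, its face 27 mm above the bench. Axes while off: x level from on end to off end, y along the pivot line, z up.
- starter: Router starter: grey box with white lid, 78 x 150 mm, on a steel bracket fixed to the bench, about 85 mm high in all, its face tipped 15 degrees towards its -x side. Along its face: green start button at the +y end, clear pilot lamp (25 mm wide, 3 mm lower than the green top) in the middle, red stop mushroom at the -y end, 42 mm apart. Origin: on the bench under its middle.
- start_button (a joint): Travel of the green start button: 0 = out, 0.006 m = fully in. Springs back; about 2 N to start it moving, 6 N fully in.
- start_button_top (a point): Centre of the top of the green start button, 24 mm diameter, 12 mm proud of its steel collar (30 mm diameter), about 77 mm above the bench. z points out of the sloping face along the button's axis (press along -z), y along the box, away from the red stop.
- stop_button (a joint): Travel of the red stop mushroom: 0 = out, 0.006 m = fully in (14 N).
- stop_button_top (a point): Centre of the top of the red stop mushroom, 40 mm diameter, 84 mm from the green button along the starter box, 26 mm above the lid. Not to be pressed.
- block_center (a point): Middle of the loose red rubber sanding block, 70 x 125 mm, 40 mm high (x across, y along); this point 20 mm above the bench. Bystander.
- straightedge_center (a point): Middle of the loose aluminium straightedge, 32 x 300 x 5 mm, length along its y. Bystander.
- coaster_a_center (a point): Middle of a loose white ceramic coaster, 92 mm diameter, 8 mm thick, a router bit lying on it (28 mm high in all). Bystander.
- coaster_b_center (a point): Middle of the other white coaster, same size, with a thinner bit (22 mm high in all). Bystander.

How it is judged:
By the outcome, as a careful person would: the job done as asked, in the order asked, and still so for the second after the job is handed in, with the robot touching nothing.
It also fails if it takes over 48 s, if anything falls off the work surface, if the arm or the gripper's body presses on something with over 40 N, if the wrist force passes 120 N, or if a joint passes its speed limit or range.

## Working session

There is one attempt and no reset: what is moved stays moved. The work goes in short steps, Python scripts to look and compute and a shell command to move; the robot and the scene stay as the last step left them, time stands still between calls to the robot, and variables do not carry over. Pictures are saved under pics/ and viewed, and the job is handed in when it is done.

```bash
mkdir -p pics; ls; python3 - <<'E'
from cell import *
import cv2
for n in ("scene","top"):
    cv2.imwrite(f"pics/{n}0.png",read_camera(n)); 
    p=camera_params(n); print(n,p)
o=get_obs(); print(o, pinch_z)
E
```

```text
pics
scene {'camera_matrix': array([[384.87517669,   0.        , 279.75801632],
       [  0.        , 384.87517669, 211.06248626],
       [  0.        ,   0.        ,   1.        ]]), 'R': array([[-0.79624956,  0.60487598, -0.01056839],
       [ 0.4979692 ,  0.64539912, -0.57921209],
       [-0.34353065, -0.4664601 , -0.81510838]]), 't': array([ 0.479443  , -0.23252045,  1.01386792])}
top {'camera_matrix': array([[384.54645675,   0.        , 281.28567339],
       [  0.        , 384.54645675, 208.81419965],
       [  0.        ,   0.        ,   1.        ]]), 'R': array([[ 0.02139922, -0.99970319,  0.01164492],
       [-0.98180522, -0.02321143, -0.18846683],
       [ 0.18868119, -0.0074    , -0.98201051]]), 't': array([-0.00197717,  0.59484015,  0.72470958])}
{'time_s': 0.1, 'qpos': array([70.76614316, 18.43392423, -4.01243538, 83.16898622,  1.29570012,
       78.54111348, -3.25862109]), 'joint_velocities': array([ 0.00933733, -0.12945164, -0.00834159, -0.24760789,  0.00215523,
       -0.10012548,  0.02539668]), 'effort': array([-1.24023095e-04, -4.92571843e+01, -4.05754354e-01, -3.13399172e+01,
       -6.39761123e-02,  3.94750061e-02,  8.73104000e-05]), 'tool_pos': array([ 0.22248782, -0.6101624 ,  0.20127116]), 'tool_rot': array([-1.79901235e+02,  7.20620973e-03,  2.00420619e+01]), 'force': array([ 0.0170373 , -0.51448908,  0.75189004]), 'wrist_torque': array([-0.02001858,  0.00152666,  0.02511788]), 'grip_width': 0.08672704293578881} 0.0187
```

View pics/scene0.png

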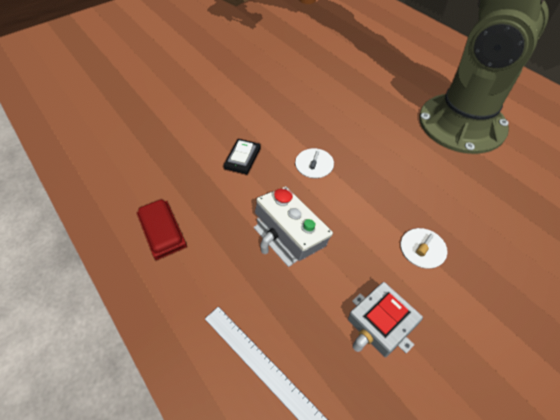

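View pics/top0.png

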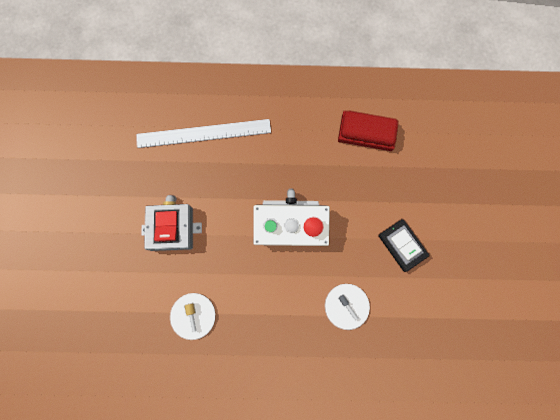

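```bash
python3 - <<'E'
import cv2,numpy as np
t=cv2.imread("pics/top0.png");s=cv2.imread("pics/scene0.png")
def c(im,x,y,w=70,h=70,k=5): return cv2.resize(im[y:y+h,x:x+w],None,fx=k,fy=k,interpolation=cv2.INTER_CUBIC)
cv2.imwrite("pics/z1.png",np.hstack([c(t,135,190,70,70),c(t,370,210,70,70)]))
cv2.imwrite("pics/z2.png",np.hstack([c(t,250,195,90,60,4),c(s,215,130,60,60,4),c(s,350,280,75,60,4)][:1]))
cv2.imwrite("pics/z3.png",np.hstack([c(s,213,125,60,70,5),c(s,345,280,80,70,5)]))
E
```

```text
(no output)
```

View pics/z1.png

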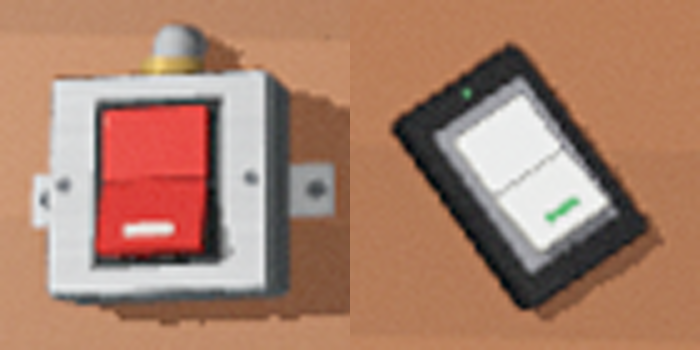

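View pics/z3.png

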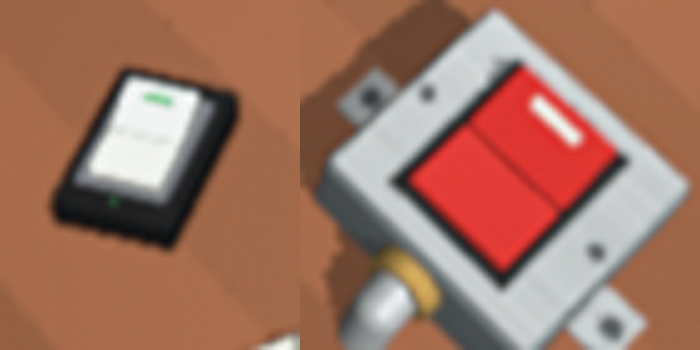

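View pics/z2.png

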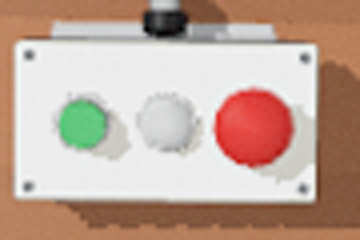

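```bash
cat > h.py <<'E'
import cv2,numpy as np
from cell import camera_params
P={n:camera_params(n) for n in("scene","top")}
def ray(n,uv):
    p=P[n];K,R,t=p["camera_matrix"],p["R"],p["t"]
    d=R.T@np.linalg.inv(K)@np.array([uv[0],uv[1],1.]);return -R.T@t,d
def onz(n,uv,z):
    o,d=ray(n,uv);return o+d*(z-o[2])/d[2]
def tri(a,b):
    M=[np.c_[p["camera_matrix"]@np.c_[p["R"],p["t"]]] for p in(P["scene"],P["top"])]
    X=cv2.triangulatePoints(M[0],M[1],np.array(a,float).reshape(2,1),np.array(b,float).reshape(2,1)).ravel()
    return X[:3]/X[3]
def cent(im,box,f):
    x,y,w,h=box;c=im[y:y+h,x:x+w].astype(int);m=f(c[...,0],c[...,1],c[...,2]).astype(np.uint8)
    n,l,st,ce=cv2.connectedComponentsWithStats(m)
    i=1+np.argmax(st[1:,4]);return ce[i]+[x,y],st[i,4],(l==i)
E
python3 - <<'E'
from h import *
s=cv2.imread("pics/scene0.png");t=cv2.imread("pics/top0.png")
W=lambda b,g,r:(g>150)&(b>150)
G=lambda b,g,r:(g>r+25)&(g>b+15)
Rd=lambda b,g,r:(r>150)&(g<90)
def do(name,bs,bt,f,z):
    a=cent(s,bs,f);b=cent(t,bt,f);print(name,a[0].round(1),a[1],b[0].round(1),b[1],"tri",tri(a[0],b[0]).round(4),"z-s",onz("scene",a[0],z).round(4),"z-t",onz("top",b[0],z).round(4))
do("whitebar",(375,290,32,30),(154,228,23,12),W,.0534)
do("greenbar",(235,138,20,14),(405,245,20,12),G,.033)
do("greenbtn",(295,212,30,30),(255,215,30,25),G,.077)
do("stop",(268,180,30,28),(298,212,30,30),Rd,.09)
do("coastA",(290,140,50,45),(320,280,55,55),W,.008)
do("coastB",(395,220,60,55),(165,290,55,55),W,.008)
# white rocker
do("wrocker",(222,133,45,45),(380,215,55,60),lambda b,g,r:(r>185)&(g>185),.03)
# red rocker
do("rrocker",(355,285,60,55),(150,205,33,42),Rd,.05)
# remote housing contours
K=lambda b,g,r:(r<70)&(g<70)&(b<70)
for n,im,bx in(("scene",s,(215,130,55,50)),("top",t,(375,212,60,65))):
    c,a,m=cent(im,bx,K);cs,_=cv2.findContours(m.astype(np.uint8),0,2);c=max(cs,key=cv2.contourArea)
    r=cv2.minAreaRect(c);bp=cv2.boxPoints(r)+[bx[0],bx[1]]
    print(n,r,[onz(n,p,.02).round(4)[:2].tolist() for p in bp], onz(n,np.array(r[0])+[bx[0],bx[1]],.018).round(4))
# supply edges in zoom (top): corners /5+offset at z=.042
for n,off,ps in(("top",(135,190),[(52,78),(268,70),(266,290),(48,297)]),("scene",(345,280),[(195,10),(388,185),(235,350),(30,160)])):
    for p in ps:
        q=p
        print(n,p,onz(n,np.array(q)/5+off,.042).round(4))
# starter lid corners, top, z~ .03-.065
for p in[(28,55),(305,58),(28,187),(303,188)]:
    print("lid",onz("top",np.array(p)/4+(250,195),.06).round(4))
E
```

```text
whitebar [388.4 295.9] 195 [164.3 235.5] 19 tri [0.5372 0.2354 0.0692] z-s [0.5338 0.2286 0.0534] z-t [0.5353 0.2449 0.0534]
greenbar [244.4 144.4] 11 [412.1 251.5] 15 tri [ 0.5149 -0.2586  0.0326] z-s [ 0.5142 -0.2566  0.033 ] z-t [ 0.5161 -0.2598  0.033 ]
greenbtn [308.9 224.8] 124 [270.1 225.8] 113 tri [0.5568 0.0337 0.0692] z-s [0.5598 0.0384 0.077 ] z-t [0.5564 0.0327 0.077 ]
stop [282.6 195.1] 196 [313.  226.7] 274 tri [ 0.5561 -0.0509  0.0764] z-s [ 0.5621 -0.0419  0.09  ] z-t [ 0.5546 -0.0502  0.09  ]
coastA [314.4 162.6] 861 [346.9 306.6] 1561 tri [ 0.4007 -0.1285  0.0034] z-s [ 0.4029 -0.1243  0.008 ] z-t [ 0.4018 -0.1288  0.008 ]
coastB [424.  247.6] 1306 [192.2 316.5] 1563 tri [0.3746 0.1904 0.0027] z-s [0.3773 0.1923 0.008 ] z-t [0.3757 0.1883 0.008 ]
wrocker [241.4 151.6] 288 [405.2 243.8] 461 tri [ 0.5314 -0.2472  0.0273] z-s [ 0.532  -0.2435  0.03  ] z-t [ 0.532  -0.2472  0.03  ]
rrocker [386.6 313.7] 782 [165.2 224.8] 547 tri [0.5575 0.2477 0.0459] z-s [0.5587 0.2489 0.05  ] z-t [0.5575 0.2458 0.05  ]
scene ((26.599998474121094, 26.299997329711914), (25.491172790527344, 37.565940856933594), 26.56505012512207) [[0.5923, -0.2379], [0.4982, -0.3079], [0.4762, -0.24], [0.5695, -0.176]] [ 0.5346 -0.2406  0.018 ]
top ((28.47972869873047, 32.871620178222656), (46.61530303955078, 30.456880569458008), 54.462318420410156) [[0.5509, -0.1929], [0.59, -0.2467], [0.5108, -0.3005], [0.4732, -0.2471]] [ 0.531  -0.2476  0.018 ]
top (52, 78) [0.5977 0.292  0.042 ]
top (268, 70) [0.6031 0.2033 0.042 ]
top (266, 290) [0.5123 0.198  0.042 ]
top (48, 297) [0.5075 0.2857 0.042 ]
scene (195, 10) [0.5149 0.2029 0.042 ]
scene (388, 185) [0.5099 0.2899 0.042 ]
scene (235, 350) [0.5934 0.2966 0.042 ]
scene (30, 160) [0.6023 0.2078 0.042 ]
lid [0.593  0.0605 0.06  ]
lid [ 0.5948 -0.0796  0.06  ]
lid [0.5263 0.0583 0.06  ]
lid [ 0.5289 -0.0786  0.06  ]
```

```bash
python3 -m handwheel '[[0,0.02,-0.01,0,0],[0,0.055,-0.03,0,0.05],[0,0.09,-0.048,0,0.1],[0,0.125,-0.066,0,0.15],[0,0.16,-0.085,0,0.2],[0,0.195,-0.103,0,0.25],[0,0.23,-0.121,0,0.283],[0,0.265,-0.14,0,0.283],[0,0.3,-0.158,0,0.283],[0,0.335,-0.176,0,0.283],[0,0.37,-0.195,0,0.283],[0,0.4,-0.215,0,0.283],[0,0.425,-0.24,0,0.283],[0,0.44,-0.275,0,0.283],[0,0.453,-0.312,0,0.283],[0,0.466,-0.35,0,0.283],[0,0.479,-0.388,0,0.283],[0,0.492,-0.426,0,0.283],[0,0.504,-0.46,0,0.283],[0,0.51,-0.48,0,0.283]]' 20
```

```text
time_s: 2.1
tool_pos: [0.5367, 0.0191, 0.202]
tool_rot: [-179.9, 0.0, 4.1]
force: [0.0, 0.2, -0.0]
grip_width: 0.0007
```

```bash
cat >> h.py <<'E'
def go(x,y,z,yaw):
    # rounded shift in current tool axes (measured pose), tool pointing down
    from cell import get_obs
    from scipy.spatial.transform import Rotation as Ro
    o=get_obs();R=Ro.from_euler("xyz",o["tool_rot"],degrees=True).as_matrix()
    d=R.T@(np.array([x,y,z])-o["tool_pos"])
    print("t",round(o["time_s"],2),"pose",o["tool_pos"].round(4),o["tool_rot"].round(2),"F",o["force"].round(1),"w",round(o["grip_width"],4));print("shift",d.round(4),"twist",round(np.deg2rad(o["tool_rot"][2]-yaw),4))
E
python3 -c "
from h import go
go(.534,.246,.1,3.8)"
```

```text
t 2.1 pose [0.5367 0.0191 0.202 ] [-1.7994e+02  2.0000e-02  4.0700e+00] F [ 0.   0.2 -0. ] w 0.0007
shift [ 0.0135 -0.2264  0.1023] twist 0.0048
```

```bash
python3 -m handwheel '[[0,0.001,-0.025,0,0],[0,0.003,-0.06,0,0.005],[0,0.005,-0.095,0,0.005],[0,0.007,-0.13,0.01,0.005],[0,0.01,-0.165,0.03,0.005],[0,0.012,-0.2,0.06,0.005],[0,0.013,-0.22,0.085,0.005],[0,0.0135,-0.2265,0.105,0.005],[0,0.0135,-0.2265,0.12,0.005],[0,0.0135,-0.2265,0.13,0.005],[0,0.0135,-0.2265,0.13,0.005],[0,0.0135,-0.2265,0.13,0.005]]'
python3 - <<'E'
from h import *
from cell import read_camera
go(.534,.246,.047,3.8)
s=read_camera("scene");t=read_camera("top")
f=lambda im,x,y:cv2.resize(im[y:y+80,x:x+80],None,fx=5,fy=5,interpolation=2)
cv2.imwrite("pics/a1.png",np.hstack([f(t,125,180),f(s,345,265)]))
E
```

```text
time_s: 3.3
tool_pos: [0.5365, 0.2411, 0.0728]
tool_rot: [180.0, -0.1, 3.5]
force: [1.3, -0.2, 1.5]
grip_width: 0.0005
t 3.3 pose [0.5365 0.2411 0.0728] [ 1.7999e+02 -5.0000e-02  3.4600e+00] F [ 1.3 -0.2  1.5] w 0.0005
shift [-0.0022 -0.005   0.0258] twist -0.006
```

View pics/a1.png

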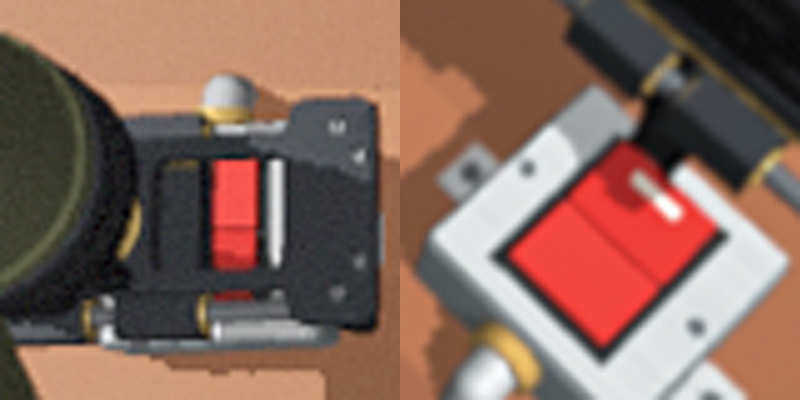

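```bash
python3 -m handwheel '[[0,0,0,0,0],[0,0,0,0,0],[0,0,0,0,0]]'
python3 - <<'E'
from h import *
from cell import get_obs
go(.534,.246,.047,3.8)
p=P["scene"];c=p["camera_matrix"]@(p["R"]@get_obs()["tool_pos"]+p["t"]);print(c[:2]/c[2])
E
```

```text
time_s: 3.7
tool_pos: [0.5359, 0.2419, 0.0726]
tool_rot: [180.0, -0.0, 3.5]
force: [-0.4, 0.0, -0.3]
grip_width: 0.0005
t 3.7 pose [0.5359 0.2419 0.0726] [ 1.80e+02 -4.00e-02  3.53e+00] F [-0.4  0.  -0.3] w 0.0005
shift [-0.0017 -0.0042  0.0256] twist -0.0046
[395.79132393 297.92794176]
```

```bash
python3 -m handwheel '[[0,-0.002,-0.004,0.004,0],[0,-0.002,-0.004,0.009,0],[0,-0.002,-0.004,0.013,0],[0,-0.002,-0.004,0.016,0],[0,-0.002,-0.004,0.019,0],[0,-0.002,-0.004,0.022,0],[0,-0.002,-0.004,0.025,0],[0,-0.002,-0.004,0.027,0],[0,-0.002,-0.004,0.027,0]]'
```

```text
time_s: 4.6
tool_pos: [0.5333, 0.2457, 0.0449]
tool_rot: [180.0, 0.0, 3.5]
force: [-0.4, 0.2, -0.5]
grip_width: 0.0005
```

```bash
cat >> h.py <<'E'
def f(im,x,y,w=80,k=5): return cv2.resize(im[y:y+w,x:x+w],None,fx=k,fy=k,interpolation=2)
E
python3 - <<'E'
from h import *
from cell import read_camera
s=read_camera("scene")
cv2.imwrite("pics/a2.png",f(s,345,265,80,7))
E
```

```text
(no output)
```

View pics/a2.png

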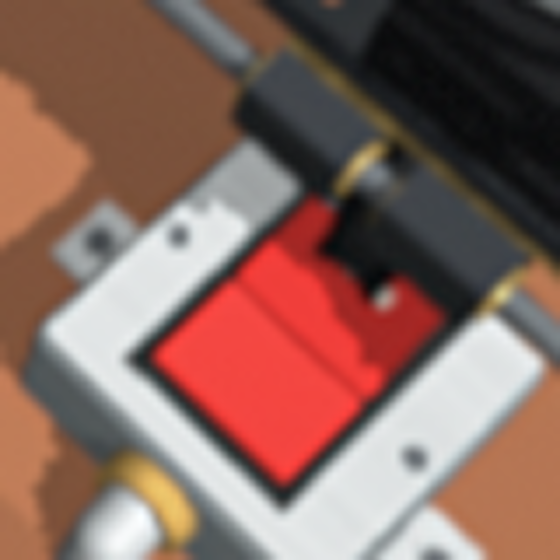

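```bash
python3 -m handwheel '[[0,0,0,0.001,0],[0,0,0,0.002,0],[0,0,0,0.002,0]]'; python3 -m handwheel '[[0,0,0,0.001,0],[0,0,0,0.001,0]]'
```

```text
time_s: 4.95
tool_pos: [0.5334, 0.2458, 0.0431]
tool_rot: [180.0, 0.0, 3.5]
force: [-0.2, 0.0, -0.0]
grip_width: 0.0008
time_s: 5.15
tool_pos: [0.5334, 0.2458, 0.0421]
tool_rot: [180.0, 0.0, 3.5]
force: [-0.9, 0.8, 0.3]
grip_width: 0.0003
```

```bash
python3 - <<'E'
from h import *
from cell import read_camera,get_obs
o=get_obs();print(o["force"],o["wrist_torque"],o["effort"].round(2))
s=read_camera("scene");t=read_camera("top")
p=P["scene"];c=p["camera_matrix"]@(p["R"]@o["tool_pos"]+p["t"]);c=c[:2]/c[2];print(c)
a=f(s,345,265,80,7);cv2.drawMarker(a,tuple(int(v) for v in ((c-[345,265])*7+3)),(0,255,0),0,12,1)
cv2.imwrite("pics/a3.png",a)
cv2.imwrite("pics/a3t.png",f(t,125,180,80,7))
E
```

```text
[-0.90904369  0.83027266  0.26668226] [0.02819363 0.0348012  0.01823833] [-2.000e-02 -4.299e+01 -7.000e+00 -2.712e+01  3.000e-02 -1.000e-01
 -0.000e+00]
[394.34190866 305.53544881]
```

View pics/a3.png

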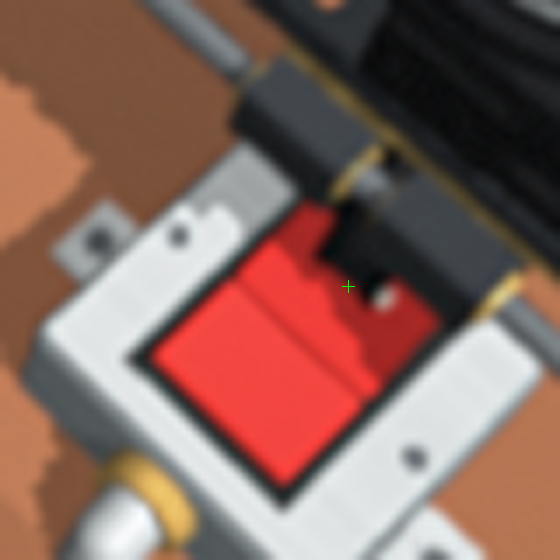

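View pics/a3t.png

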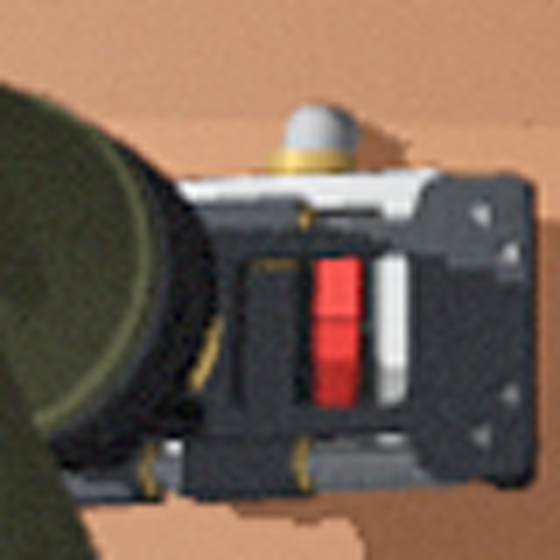

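```bash
python3 - <<'E'
from h import *
a=f(cv2.imread("pics/scene0.png"),365,280,55,7);
b=cv2.resize(cv2.imread("pics/a3.png")[105:490,140:525],(385,385))
cv2.imwrite("pics/cmp.png",np.hstack([a,b]))
E
```

```text
(no output)
```

View pics/cmp.png

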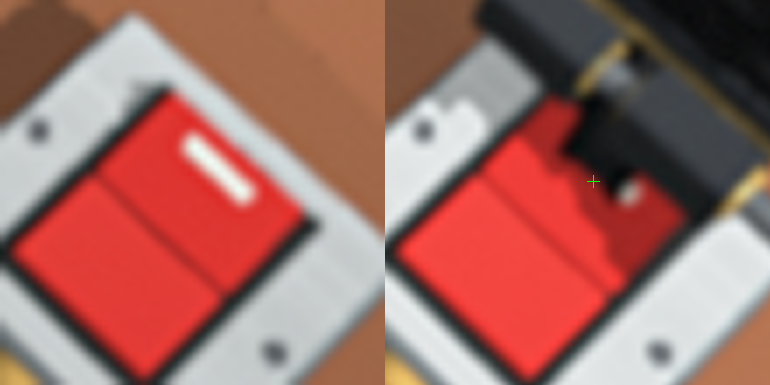

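```bash
python3 - <<'E'
from h import *
a=f(cv2.imread("pics/scene0.png"),365,280,55,7);b=cv2.imread("pics/cmp.png")[:,385:]
for n,(x,y) in dict(on=(135,125),on2=(150,145),on3=(120,150),off=(90,220),off2=(60,210),box=(40,200),box2=(330,300),crease=(200,275)).items():
    print(n,a[y-4:y+4,x-4:x+4].mean((0,1)).round(),b[y-4:y+4,x-4:x+4].mean((0,1)).round())
E
```

```text
on [34. 35. 94.] [39. 38. 78.]
on2 [ 50.  53. 223.] [ 38.  41. 173.]
on3 [ 40.  42. 178.] [ 46.  48. 207.]
off [ 57.  61. 228.] [ 66.  70. 244.]
off2 [ 46.  49. 192.] [ 54.  57. 218.]
box [124. 124. 116.] [143. 142. 133.]
box2 [206. 205. 200.] [229. 229. 225.]
crease [ 45.  48. 196.] [ 52.  56. 222.]
```

```bash
python3 -m handwheel '[[0,0,0,-0.015,0],[0,0,0,-0.04,0],[0,0,0,-0.06,0],[0,0,0,-0.06,0]]'
python3 - <<'E'
from h import *
from cell import read_camera
s=read_camera("scene")
a=f(cv2.imread("pics/scene0.png"),345,265,80,5)
cv2.imwrite("pics/a4.png",np.hstack([a,f(s,345,265,80,5)]))
E
```

```text
time_s: 5.65
tool_pos: [0.5358, 0.2473, 0.1065]
tool_rot: [-179.9, -0.4, 3.5]
force: [0.2, 0.3, -0.3]
grip_width: 0.0005
```

View pics/a4.png

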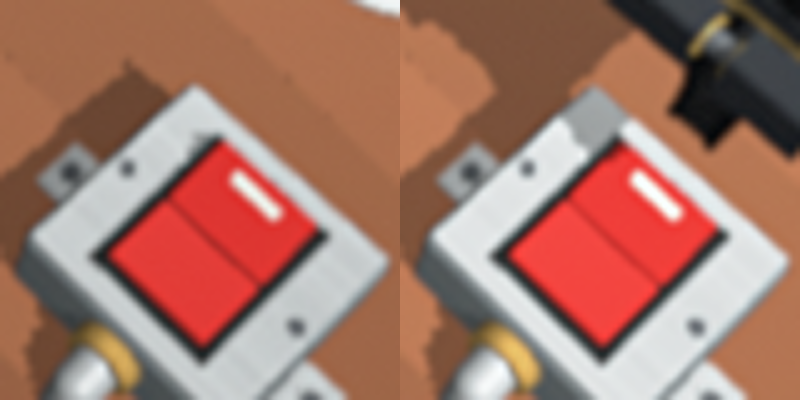

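```bash
python3 - <<'E'
from h import *
for n in P:
  p=P[n]
  def pr(X):
    c=p["camera_matrix"]@(p["R"]@np.array(X)+p["t"]);return (c[:2]/c[2]).round(2)
  # pivot x .555, on-end along -x
  print(n,"bar off",pr((.534,.2475,.0534)),"on",pr((.5328,.2475,.047)), "tip off",pr((.5265,.2475,.0562)),"on",pr((.525,.2475,.047)))
  print(-p["R"].T@p["t"])
E
```

```text
scene bar off [396.34 304.04] on [395.95 305.03] tip off [399.69 300.93] on [399.01 302.46]
[0.845839   0.33299387 0.69680052]
top bar off [162.93 236.11] on [163.8  237.08] tip off [162.22 239.69] on [163.5  240.93]
[0.44732041 0.01719336 0.82380308]
```

```bash
cat >> h.py <<'E'
def bar(im,x,y,w,h):
    c=im[y:y+h,x:x+w].astype(float);g=c[...,1]/np.maximum(c[...,2],1)
    g=np.clip((g-.3)/.6,0,1);yy,xx=np.mgrid[:h,:w];return (g*xx).sum()/g.sum()+x,(g*yy).sum()/g.sum()+y
E
python3 - <<'E'
from h import *
from cell import read_camera
s0=cv2.imread("pics/scene0.png");s1=read_camera("scene");cv2.imwrite("pics/s1.png",s1)
for s in(s0,s1): print(bar(s,389,297,15,14), s[296:312,388:404,1][8])
# edges of red mask: min area/contour
for s in(s0,s1):
    r=s[275:350,355:425].astype(int);m=((r[...,2]>110)&(r[...,1]<r[...,2]*.55)&(r[...,1]<90)).astype(np.uint8)
    n,l,st,ce=cv2.connectedComponentsWithStats(m);i=1+np.argmax(st[1:,4]);print(st[i],ce[i])
    cs,_=cv2.findContours((l==i).astype(np.uint8),0,2);print((cv2.approxPolyDP(max(cs,key=cv2.contourArea),3,True).reshape(-1,2)+[355,275]).tolist())
E
```

```text
(np.float64(397.9555873010566), np.float64(301.56286430378844)) [ 53  52  51  47  53  95 163 218 240 225 167  96  55  66 109 163]
(np.float64(397.88489302897443), np.float64(301.6256760549556)) [ 62  61  60  55  61 110 187 243 255 246 192 112  63  76 125 186]
[ 12  18  41  41 821] [31.49330085 39.04628502]
[[389, 293], [367, 315], [384, 333], [407, 311]]
[ 12  19  41  40 816] [31.39583333 39.18872549]
[[390, 294], [367, 314], [384, 333], [407, 311]]
```

```bash
python3 - <<'E'
from h import *
from cell import get_obs
o=get_obs();print(o["time_s"],o["tool_pos"],o["tool_rot"],o["qpos"])
s=cv2.imread("pics/s1.png").copy();p=P["scene"]
a=f(s,360,220,110,5)
X=o["tool_pos"]
for d in(0,.02,.05):
  c=p["camera_matrix"]@(p["R"]@(X+[0,0,d])+p["t"]);c=c[:2]/c[2];print(c)
  cv2.drawMarker(a,tuple(int(v) for v in ((c-[360,220])*5+2)),(0,255,0),0,12,1)
cv2.imwrite("pics/a5.png",a)
E
```

```text
5.75 [0.53382966 0.24592571 0.10304964] [-1.79998965e+02 -8.43277920e-02  3.54027253e+00] [   5.01948932   18.79305752  -38.45587244   98.29942815   12.59442646
   67.20563835 -123.30945236]
[402.84525894 291.6859953 ]
[405.97334921 286.57744298]
[410.98904681 278.38619804]
```

View pics/a5.png

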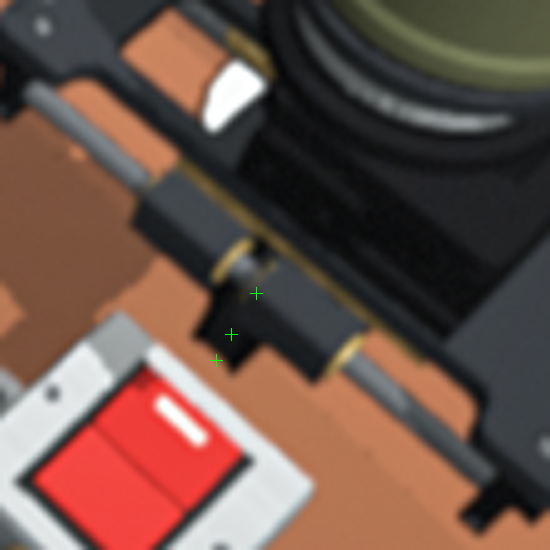

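```bash
python3 -m handwheel '[[0,0,0,0.02,0],[0,0,0,0.045,0],[0,0,0,0.058,0],[0,0,0,0.061,0],[0,0,0,0.063,0],[0,0,0,0.065,0]]';python3 -m handwheel '[[0,0,0,0.002,0],[0,0,0,0.003,0]]'
```

```text
time_s: 6.35
tool_pos: [0.5341, 0.2462, 0.0379]
tool_rot: [-180.0, -0.1, 3.5]
force: [0.5, 0.2, 0.1]
grip_width: 0.0008
time_s: 6.55
tool_pos: [0.5341, 0.2462, 0.0352]
tool_rot: [-180.0, -0.1, 3.5]
force: [-2.3, -0.8, 6.0]
grip_width: 0.0005
```

```bash
python3 -m handwheel '[[0,0,0,0.0015,0],[0,0,0,0.003,0],[0,0,0,0.0045,0],[0,0,0,0.006,0]]';python3 -m handwheel '[[0,0,0,0.001,0],[0,0,0,0.002,0]]'
```

```text
time_s: 6.95
tool_pos: [0.5324, 0.2461, 0.0288]
tool_rot: [180.0, 0.1, 3.6]
force: [-3.8, 0.2, 4.4]
grip_width: 0.0005
time_s: 7.15
tool_pos: [0.5328, 0.2462, 0.0268]
tool_rot: [180.0, 0.0, 3.6]
force: [-6.3, -1.2, 14.3]
grip_width: 0.0004
```

```bash
python3 -m handwheel '[[0,0,0,0.001,0],[0,0,0,0.002,0]]'
```

```text
time_s: 7.35
tool_pos: [0.5329, 0.2462, 0.0266]
tool_rot: [179.9, 0.0, 3.6]
force: [-10.3, -4.4, 23.3]
grip_width: 0.0003
```

```bash
python3 -m handwheel '[[0,0,0,-0.01,0],[0,0,0,-0.035,0],[0,0,0,-0.08,0],[0,0,0.02,-0.1,0]]'
python3 - <<'E'
from h import *
from cell import read_camera
s=read_camera("scene")
a=f(cv2.imread("pics/scene0.png"),345,265,80,5)
cv2.imwrite("pics/a6.png",np.hstack([a,f(s,345,265,80,5)]))
print(s[296:312,388:404,1][8],s[296:312,388:404,1][9])
go(.5155,-.259,.09,34.2)
E
```

```text
time_s: 7.75
tool_pos: [0.5361, 0.23, 0.1282]
tool_rot: [-179.8, -0.4, 3.8]
force: [0.3, 0.9, 1.3]
grip_width: 0.0003
[ 71  71  68  66  86 154 234 255 253 219 149  89  60  78 130 190] [ 71  71  70  68  65  87 153 228 252 251 236 172 101  60  72 128]
t 7.8 pose [0.539  0.2241 0.1302] [179.98  -0.54   3.46] F [ 1.6 -2.6  1.4] w 0.0004
shift [-0.0529  0.4808  0.0399] twist -0.5366
```

View pics/a6.png

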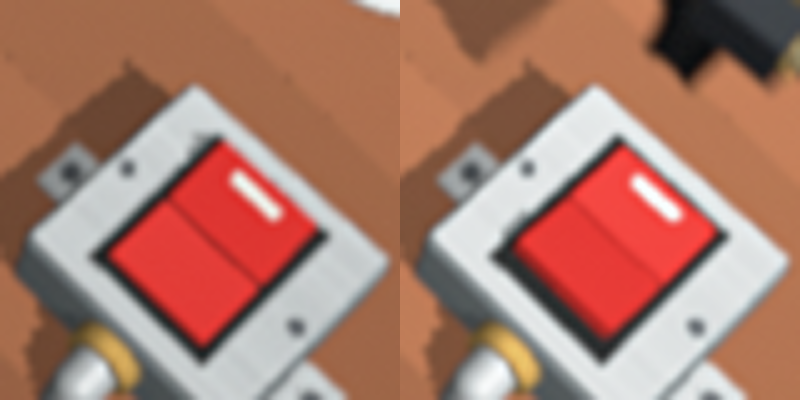

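```bash
python3 -m handwheel '[[0,-0.003,0.025,0,-0.05],[0,-0.007,0.065,0,-0.12],[0,-0.011,0.105,0,-0.19],[0,-0.015,0.145,0,-0.26],[0,-0.02,0.185,0,-0.33],[0,-0.025,0.225,0,-0.4],[0,-0.03,0.265,0,-0.47],[0,-0.034,0.305,0,-0.53],[0,-0.038,0.345,0,-0.537],[0,-0.043,0.385,0,-0.537],[0,-0.047,0.425,0.01,-0.537],[0,-0.051,0.46,0.03,-0.537],[0,-0.053,0.48,0.05,-0.537],[0,-0.053,0.48,0.06,-0.537],[0,-0.053,0.48,0.06,-0.537],[0,-0.053,0.48,0.06,-0.537],[0,-0.053,0.48,0.06,-0.537]]'
python3 - <<'E'
from h import *
from cell import read_camera
s=read_camera("scene")
cv2.imwrite("pics/b1.png",f(s,200,100,100,6))
go(.5155,-.259,.03,34.2)
E
```

```text
time_s: 9.5
tool_pos: [0.5127, -0.2552, 0.0654]
tool_rot: [179.9, -0.1, 34.5]
force: [0.2, -0.2, -0.1]
grip_width: 0.0002
t 9.55 pose [ 0.5127 -0.2555  0.0655] [ 1.7989e+02 -6.0000e-02  3.4440e+01] F [-0.9  1.1 -1.3] w 0.0002
shift [0.0003 0.0044 0.0355] twist 0.0042
```

View pics/b1.png

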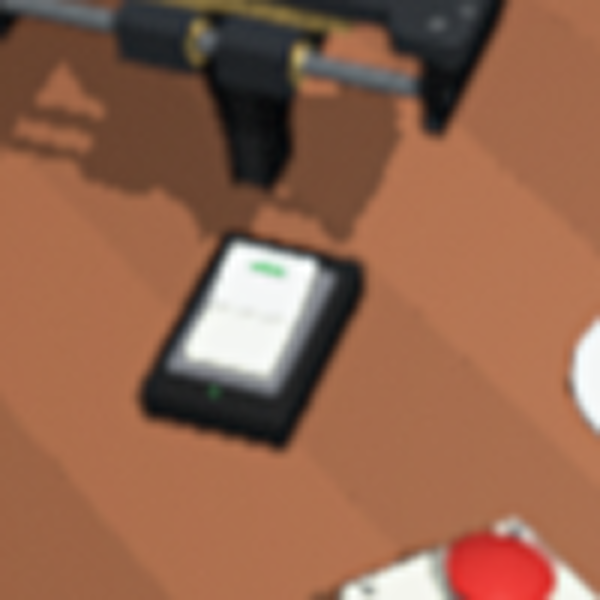

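```bash
python3 - <<'E'
from h import *
p=P["scene"]
def pr(X):
    c=p["camera_matrix"]@(p["R"]@np.array(X)+p["t"]);return (((c[:2]/c[2])-[200,100])*6+3).round(0)
ux=np.array([.826,.563,0]);
for z in(.0655,.086):
  X=np.array([.5127,-.2555,z]);print(z,pr(X),"near",pr(X+ux*.0095),"far",pr(X-ux*.0095))
E
```

```text
0.0655 [267. 209.] near [258. 225.] far [276. 193.]
0.086 [262. 170.] near [253. 186.] far [271. 153.]
```

```bash
python3 -m handwheel '[[0,0,0.004,0.01,0],[0,0,0.004,0.03,0],[0,0,0.004,0.043,0],[0,0,0.004,0.046,0],[0,0,0.004,0.048,0]]';python3 -m handwheel '[[0,0,0,0.0015,0],[0,0,0,0.003,0],[0,0,0,0.0045,0],[0,0,0,0.0055,0],[0,0,0,0.007,0]]'
```

```text
time_s: 10.05
tool_pos: [0.5136, -0.2596, 0.0158]
tool_rot: [-180.0, 0.0, 34.3]
force: [-0.2, -0.1, -0.4]
grip_width: 0.0002
time_s: 10.55
tool_pos: [0.5137, -0.2607, 0.0097]
tool_rot: [179.9, 0.0, 34.3]
force: [-2.0, -1.5, 4.7]
grip_width: 0.0005
```

```bash
python3 -m handwheel '[[0,0,0,0.001,0],[0,0,0,0.002,0]]';python3 -m handwheel '[[0,0,0,0.001,0],[0,0,0,0.002,0]]'
```

```text
time_s: 10.75
tool_pos: [0.514, -0.2604, 0.0074]
tool_rot: [179.9, -0.0, 34.3]
force: [-2.2, -0.8, 3.1]
grip_width: 0.0002
time_s: 10.95
tool_pos: [0.514, -0.2605, 0.0067]
tool_rot: [179.9, 0.0, 34.3]
force: [-6.7, 0.3, 17.1]
grip_width: 0.0008
```

```bash
python3 -m handwheel '[[0,0,0,0,0],[0,0,0,-0.01,0],[0,0,0,-0.04,0],[0,0,0,-0.08,0],[0,0,0,-0.11,0],[0,0,0,-0.11,0]]'
python3 - <<'E'
from h import *
from cell import read_camera
s=read_camera("scene")
a=f(cv2.imread("pics/scene0.png"),205,120,70,5)
cv2.imwrite("pics/b2.png",np.hstack([a,f(s,205,120,70,5)]))
go(.55,.033,.07,0.9)
E
```

```text
time_s: 11.55
tool_pos: [0.5177, -0.2601, 0.1202]
tool_rot: [179.6, -0.3, 34.4]
force: [0.2, -0.1, 0.9]
grip_width: 0.0007
t 11.6 pose [ 0.5161 -0.2596  0.1177] [179.75  -0.19  34.36] F [ 0.   0.1 -0. ] w 0.0004
shift [ 0.193  -0.2226  0.0474] twist 0.584
```

View pics/b2.png

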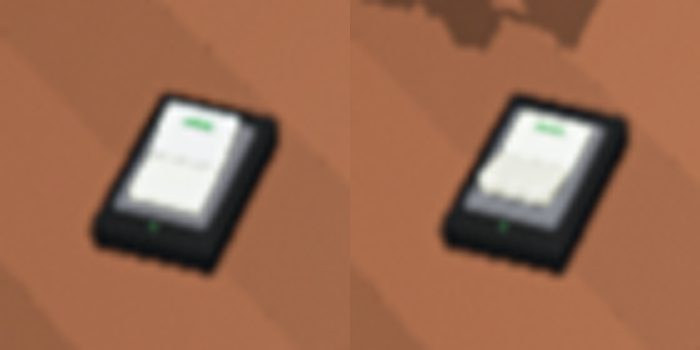

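```bash
python3 -m handwheel '[[0,0.015,-0.017,0,0.05],[0,0.038,-0.043,0,0.13],[0,0.062,-0.07,0,0.21],[0,0.086,-0.097,0,0.29],[0,0.11,-0.125,0,0.37],[0,0.134,-0.152,0,0.45],[0,0.157,-0.179,0,0.53],[0,0.176,-0.2,0,0.58],[0,0.19,-0.217,0,0.584],[0,0.196,-0.223,0.01,0.584],[0,0.196,-0.223,0.03,0.584],[0,0.196,-0.223,0.04,0.584],[0,0.196,-0.223,0.04,0.584],[0,0.196,-0.223,0.04,0.584],[0,0.196,-0.223,0.04,0.584]]'
python3 - <<'E'
from h import *
from cell import read_camera
s=read_camera("scene")
cv2.imwrite("pics/c1.png",f(s,245,150,100,6))
go(.5525,.035,.06,0.9)
E
```

```text
time_s: 13.1
tool_pos: [0.5505, 0.0344, 0.0758]
tool_rot: [180.0, -0.1, 0.8]
force: [-0.3, 0.5, -0.3]
grip_width: 0.0004
t 13.15 pose [0.5506 0.0345 0.076 ] [ 1.7999e+02 -8.0000e-02  8.1000e-01] F [ 0.2 -0.  -0.2] w 0.0008
shift [ 0.0019 -0.0005  0.016 ] twist -0.0016
```

View pics/c1.png

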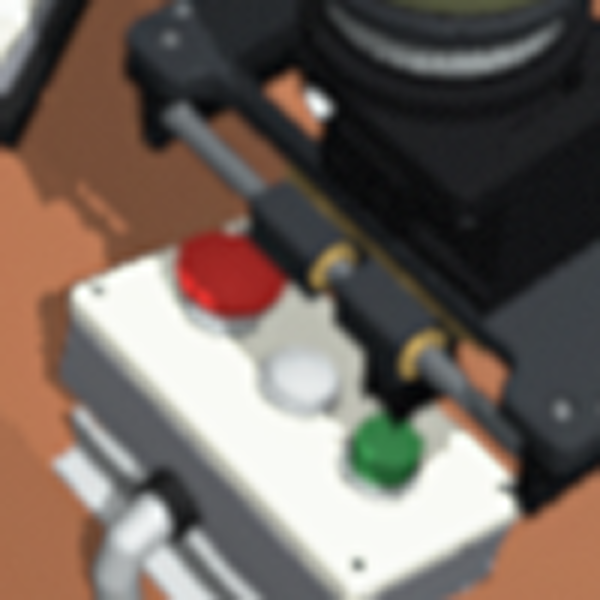

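```bash
python3 -m handwheel '[[0,0.003,0,0.006,0],[0,0.003,0,0.012,0],[0,0.003,0,0.016,0],[0,0.003,0,0.018,0]]';python3 -m handwheel '[[0,0,0,0.001,0],[0,0,0,0.002,0]]';python3 -m handwheel '[[0,0,0,0.001,0],[0,0,0,0.002,0]]'
```

```text
time_s: 13.55
tool_pos: [0.5529, 0.0349, 0.0568]
tool_rot: [180.0, 0.0, 0.9]
force: [0.5, -0.1, 2.5]
grip_width: 0.0004
time_s: 13.75
tool_pos: [0.5532, 0.0349, 0.0556]
tool_rot: [180.0, -0.0, 0.8]
force: [0.3, -0.1, 2.8]
grip_width: 0.0003
time_s: 13.95
tool_pos: [0.5537, 0.0349, 0.0538]
tool_rot: [180.0, -0.1, 0.8]
force: [0.2, 0.0, 4.6]
grip_width: 0.0004
```

```bash
python3 -m handwheel '[[0,0,0,0.001,0],[0,0,0,0.0025,0]]';python3 -m handwheel '[[0,0,0,0.001,0],[0,0,0,0.002,0]]'
```

```text
time_s: 14.15
tool_pos: [0.5542, 0.0349, 0.0519]
tool_rot: [180.0, -0.2, 0.8]
force: [-1.4, -0.6, 14.5]
grip_width: 0.0007
time_s: 14.35
tool_pos: [0.5544, 0.0349, 0.0516]
tool_rot: [179.9, -0.2, 0.8]
force: [-5.9, -1.5, 22.0]
grip_width: 0.0003
```

```bash
python3 -m handwheel '[[0,0,0,0,0],[0,0,0,-0.008,0],[0,0,0,-0.03,0],[0,0,0,-0.07,0],[0,-0.02,0,-0.11,0],[0,-0.05,0,-0.14,0],[0,-0.08,0,-0.15,0],[0,-0.1,0,-0.15,0],[0,-0.1,0,-0.15,0],[0,-0.1,0,-0.15,0]]'
python3 - <<'E'
from h import *
from cell import read_camera
s=read_camera("scene");t=read_camera("top");cv2.imwrite("pics/e.png",s);cv2.imwrite("pics/et.png",t)
E
```

```text
time_s: 15.35
tool_pos: [0.4529, 0.0333, 0.1984]
tool_rot: [180.0, -0.0, 0.8]
force: [0.4, -0.0, -0.1]
grip_width: 0.0004
```

View pics/e.png

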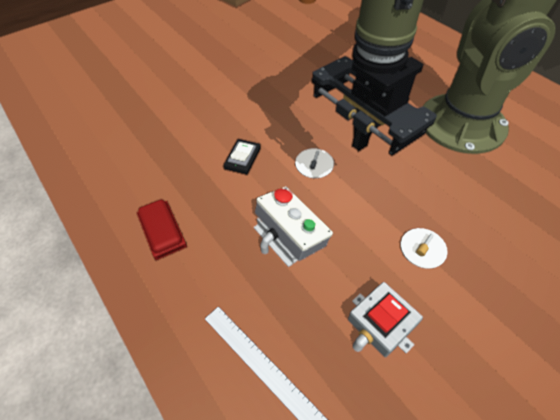

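View pics/et.png

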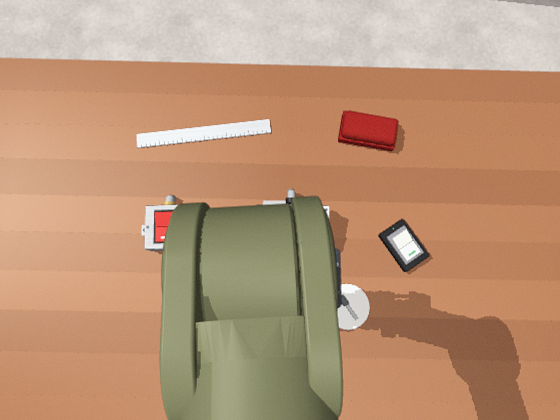

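```bash
python3 - <<'E'
from h import *
a=cv2.imread("pics/scene0.png");b=cv2.imread("pics/e.png")
r=lambda x,y,w:np.hstack([f(a,x,y,w,350//w),f(b,x,y,w,350//w)])
cv2.imwrite("pics/e2.png",r(255,180,87));cv2.imwrite("pics/e3.png",np.vstack([f(b,345,275,70,4),f(b,215,130,70,4)]))
for n in((295,213),):print(a[208:220,289:300].mean((0,1)),b[208:220,289:300].mean((0,1)))
E
```

```text
[196.16666667 197.56060606 193.28787879] [210.53030303 211.79545455 207.77272727]
```

View pics/e2.png

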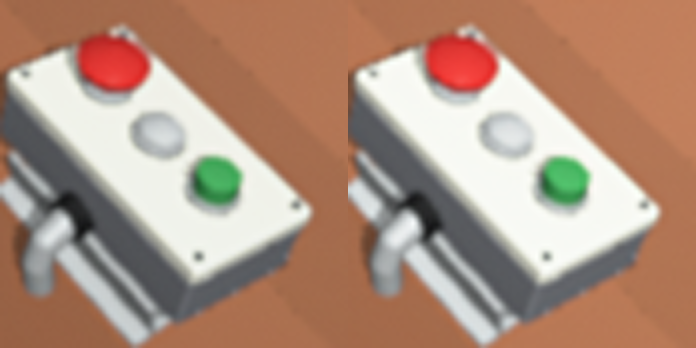

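View pics/e3.png

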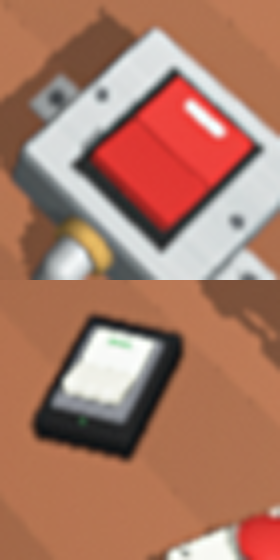

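```bash
python3 -c "
from cell import *
print(sign_off())"
```

```text
the job is handed in; nothing more can be done
None
```

I pressed the three switches in the order you asked and handed the job in at about 15.5 s of the 48 s allowed, with the arm lifted clear.

| Step | Reading at the stop | Check afterwards |
|---|---|---|
| Red supply rocker | 23 N, no further travel | Picture shows it fully over to on |
| White extractor rocker | 17 N, no further travel | Picture shows it fully over to on; the switch did not visibly move |
| Green start button | 22 N after about 6 mm of travel | Picture shows it sprung back out |

In the last pictures the red stop mushroom, sanding block, straightedge and both coasters look as they did at the start. In the top view the arm hid one coaster, so I judged that one from the scene camera only.

- **Tool height disagreed:** the closed fingertips turned out to be about 20 mm higher than the reported tool position. My first press on the red rocker touched nothing because of this. I saw it in the pictures and made all three presses by force instead.
- **Pilot lamp:** I saw no change in it after the start press. I could not tell whether it is meant to light, so that the button went fully in rests on its force and travel.
- **Camera match:** the two cameras disagreed by up to about 6 mm on the green button and less elsewhere, which these presses could tolerate.

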